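# Fit the register fence and hold the phone stand raised for the cover shot

## Task

Set up the copy board for photographing covers: take the longer of the two aluminium register fences and lower it over the board's two pins until it lies flush on the board, and let go of it. Then pinch the release button on the side of the phone stand's head, pull the head up past the first stop to the second and last stop, and finish while still holding it up there with the button pinched in, so that I can tighten the collar. Leave everything else where it is.

Things in the scene. Friction and masses are not known exactly. Their poses are not given: they have to be found in the camera images.
- fence_grip (a point): Longer register fence, loose: bare aluminium bar 180 x 46 x 8 mm, a 12 mm hole through it 72 mm either side of the middle; along the middle of its top an upright rib 104 mm long, 12 mm thick, 40 mm high (48 mm overall, about 0.3 kg). Point: middle of the rib, 32 mm above the bar's underside; x along the bar and rib, y across the rib, z up. Fits the pins either way round.
- seat (a point): Point on the top face of the copy board (fixed plywood, 240 x 210 mm, top 15 mm above the table), half-way between its two pins. x runs along the line through the pins, z up. The long fence is home when its underside lies flat on this face: its rib point then is 32 mm above this point, its x axis parallel to this one (either sense).
- pin_a (a point): Tip of one locating pin of the copy board, 72 mm along +x of the seat point: steel, 10 mm diameter, standing 20 mm above the board's face, the upper 8 mm a bullet nose tapering to 4 mm.
- pin_b (a point): Tip of the other, identical pin, 72 mm along -x of the seat point (pins 144 mm apart).
- head_grip (a point): Centre of the phone stand's head: black plastic block 36 mm along y, 30 mm along x, 46 mm high, on an upright telescopic post with a fixed round base; 195 mm above the table when down. Free above. The phone hangs off its lower front (-x), 45 to 105 mm out, no higher than this point. Fingers closing along y pinch the button (-y side) in; closing along x they do not.
- catch_face (a point): Centre of the outer face of the release button on the -y side of the head, level with head_grip and 24 mm from it when out: a grey push button 16 mm wide, 22 mm high, standing 6 mm proud.
- mast (a joint): Height the head is pulled up, m: 0 down, 0.050 first stop, 0.100 second and last stop (end of travel). With the button out a pin locks it at 0 or at a stop; with the button held in it slides freely past the first stop, but drops by its own weight (about 0.35 kg, about 1 N of rubbing) unless held.
- catch (a joint): How far the release button is pushed in, in m: 0 out, 0.005 fully in. Spring loaded, about 6 N to push fully in; the catch frees beyond about 0.003.
- head: The same head block with the phone and the button it carries (origin on the post's axis at the block's underside; same axes as head_grip).
- fence: The same longer fence (origin in the middle of the bar's underside; same axes as fence_grip).
- fence_short: Bystander: a like aluminium fence only 124 mm long with holes 90 mm apart and a 52 mm rib; origin in the middle of its underside. Leave it alone.
- notebook: Bystander: wire-bound pocket notebook 140 x 90 x 12 mm lying on the copy board. Origin under its middle.
- tape: Bystander: roll of tape, 84 mm across, 24 mm high, lying flat. Origin under its middle.
- pencup: Bystander: dark metal cup 76 mm across, 95 mm high, with pens up to 160 mm. Origin under its middle.
- scissors: Bystander: scissors 150 mm long lying flat. Origin under the middle.
- glue: Bystander: white bottle 48 mm across, 125 mm high. Origin under its middle.
- stapler: Bystander: black stapler 130 mm long, 50 mm high. Origin under its middle.

How it is judged:
By the outcome, as a careful person would: the job done as asked, in the order asked, and still so for the second after the job is handed in, while the arm keeps its last pose, push and grip.
It also fails if it takes over 58 s, if anything falls off the work surface, if the arm or the gripper's body presses on something with over 40 N, if the wrist force passes 120 N, or if a joint passes its speed limit or range.

## Robot

A 7-joint arm with a two-finger parallel gripper is mounted at the origin on the work surface. World frame = base frame: x ahead of the robot, y to its left, z up, the work surface at z = 0. Lengths are in m, angles in rad, forces in N, time in s.
With the tool pointing down it reaches from about 0.425 to 0.875 m from the base axis. Payload 4.7 kg.
Tool frame: the origin (TCP) lies on the centre line of the jaws, within the pads' length; the fingertips stand 19 mm ahead of it and the grasp point (between the pads) is the TCP; x points along the fingers, z is the direction in which the jaws open and shut, and the axes are right-handed (so a half turn about x gives the same grasp; the last joint's range is limited). The gripper opens to 87 mm and grips with 3 to 60 N. Pads are 19 mm wide; open, the fingers measure 117 mm over their backs; the gripper's body (75 mm by 190 mm) begins 51 mm behind the grasp point.
Start: joints at [-1.091, 0.321, -0.07, 1.45, 0.023, 1.371, -0.057], TCP at [0.292, 0.581, 0.242] pointing down, gripper open.
Joint ranges: [-2.86, 2.86], [-0.3, 2.09], [-1.38, 1.24], [0.06, 2.45], [-1.56, 4.7], [0.09, 2.05], [-2.69, 2.69]. Speed limits (rad/s): [2.57, 2.57, 3.14, 3.14, 3.14, 3.14, 3.14].

## Interface

Orientations are given as a rotation vector (axis times angle).
In Python, from bench import get_state, get_image, camera_info, close_job gives the robot as it stands.
- The arm moves only by the tool jog_arm, never from a script. Its argument "targets" is a list of rows, each a list of 7 numbers: the turn, a rotation vector about the tool's x, y, z in degrees, then the shift along the tool's x, y, z in cm, then the finger opening in cm, from 0 to 8.7. In form: [[wx, wy, wz, tx, ty, tz, jaw], ...]. A call has 1 to 10 rows; each row shifts and turns the commanded pose from where the row before left it, along the tool's axes as they then stand; what a row does not reach is not made up. A row lasts 1/8 s, in which the tool goes at most 62.5 mm and 10.7 degrees, less where a joint would pass 70% of its speed; a pose out of reach is approached as far as the arm can. A call is refused whole if a number of a shift passes 6.25 or a number of a turn 10.7, either way. A call with a gripper value outside its range is refused whole. The fingers move at their own pace and stop on an object; "squeeze" is the grip in N (left out, the last holds). Time passes only in rows, so rows that do not move let the fingers close. It gives the time, the measured TCP pose, the force and the opening at its end, in the units of the state.
- get_state(): the state, without advancing time (a new reading comes with each control period).
- get_image(name): name is "scene" or "side" or "wrist"; returns (picture, depth): 420x560x3 uint8, red, green, blue; 420x560 float32, m along the optical axis (not along the pixel's ray), 0 where there is no reading.
- camera_info(name): a dict with "intrinsics" (3x3 intrinsics, pixels), "k1" (the pictures are not rectified: a ray, as slopes to the right and down, at radius r is drawn at 1 + k1 r^2 times it, then the intrinsics apply), "world_from_camera" (4x4, takes a point from camera to world coordinates); the wrist camera has in their place "mount" (4x4, takes a point from camera to tool coordinates, whose origin is the TCP and whose axes are the tool frame's). Camera axes: x right, y up, looking along -z (the intrinsics and any distortion apply to the point x, -y, -z); pixel columns grow to the right and rows downward; lengths in m; the calibration is good to about 2 mm. A picture is of the moment at which its call begins: read the wrist's pose just before it. camera_info takes no time and is no camera call.
- close_job(): hands the job in, once; it reports no verdict.
The state is a dict: "time": time; "joint_positions": joint angles; "qd": joint speeds; "joint_torque": joint torques, N m; "position": TCP position; "tool_rot": TCP orientation; "ft_force": force on the tool from outside, world axes, zero at the start; "torque": the same for the moment, N m; "grip_width": opening from 0.0 (shut) to 1.0 (fully open).
Only numpy, scipy, OpenCV 4.12 (cv2) and the standard library are available. Lean on these libraries where they do the work, as an engineer would, in place of code of your own. Each camera call takes 0.05 s, during which the arm holds its last target.

## Working session

There is one attempt and no reset: what is moved stays moved. The work goes in short steps, Python scripts to look and compute and a tool call to move; the robot and the scene stay as the last step left them, time stands still between calls to the robot, and variables do not carry over. Pictures are saved under pics/ and viewed, and the job is handed in when it is done.

Besides the shell and the picture viewer there is one more tool, called after "Emit:" as a command line: name --pt "numbers of a row" for each row, then --argument value for the rest. jog_arm: Moves the arm, as the interface text tells. Its arguments: {"type":"object","properties":{"targets":{"type":"array"},"squeeze":{"type":"number"}},"required":["targets"]}

```bash
ls; mkdir -p pics; python3 - <<'E'
from bench import *
import cv2,numpy as np
print(get_state())
for n in ("scene","side","wrist"):
    im,d=get_image(n); cv2.imwrite(f"pics/{n}0.png",im[:,:,::-1]); np.savez(f"pics/{n}0.npz",im=im,d=d)
    print(n,camera_info(n))
E
```

```text
pics
{'time': 0.0, 'joint_positions': array([-1.09090167,  0.32185245, -0.07009767,  1.45170829,  0.0226017 ,
        1.37079427, -0.05690391]), 'qd': array([ 1.86858621e-03, -2.19545303e-03,  1.22168579e-03, -2.87828569e-04,
        3.98511030e-04,  6.21360128e-04,  2.09406358e-05]), 'joint_torque': array([ 2.69673028e-04, -4.91286170e+01, -4.03829422e-01, -3.12530816e+01,
       -6.39324356e-02,  4.36741544e-02,  1.95212983e-04]), 'position': array([0.29173382, 0.58025744, 0.24042575]), 'tool_rot': array([-0.86078181,  1.39590902,  0.85894999]), 'ft_force': array([ 0.00095126, -0.15365668, -0.36931178]), 'torque': array([ 0.02965302, -0.03195082, -0.02970207]), 'grip_width': 0.9974437347477509}
scene {'intrinsics': array([[413.57030178,   0.        , 277.34758192],
       [  0.        , 413.57030178, 213.26247423],
       [  0.        ,   0.        ,   1.        ]]), 'k1': -0.06567536186875153, 'world_from_camera': array([[ 0.20503322, -0.82905461,  0.52022095,  1.1626995 ],
       [ 0.97875025,  0.17201414, -0.11162026, -0.10476347],
       [ 0.00305394,  0.53205225,  0.84670602, 
[... 401 characters left out ...]
431777, -0.8239866 ],
       [-0.00274194,  0.66990152,  0.74244491,  1.1461993 ],
       [ 0.        ,  0.        ,  0.        ,  1.        ]])}
wrist {'intrinsics': array([[376.46931024,   0.        , 281.69625917],
       [  0.        , 376.46931024, 209.19632519],
       [  0.        ,   0.        ,   1.        ]]), 'k1': -0.02140229444663629, 'mount': array([[ 1.51792086e-04,  2.77075530e-01, -9.60848129e-01,
        -1.43215620e-01],
       [-1.81712590e-04,  9.60848132e-01,  2.77075502e-01,
         7.78276497e-02],
       [ 9.99999972e-01,  1.32540334e-04,  1.96197254e-04,
         5.19479363e-04],
       [ 0.00000000e+00,  0.00000000e+00,  0.00000000e+00,
         1.00000000e+00]])}
```

View pics/scene0.png

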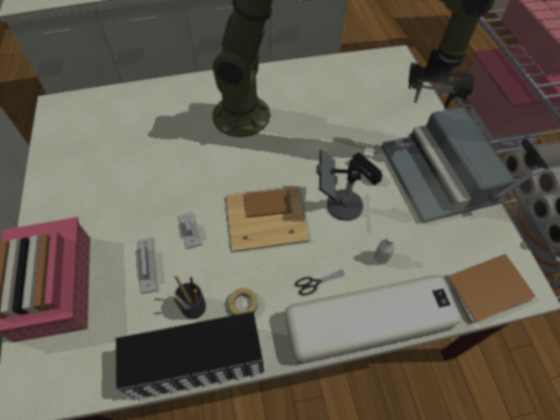

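View pics/side0.png

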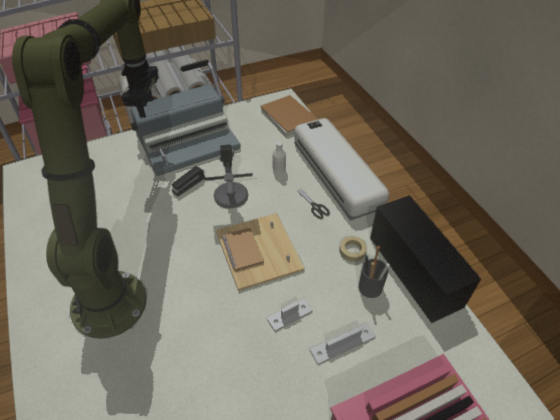

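View pics/wrist0.png

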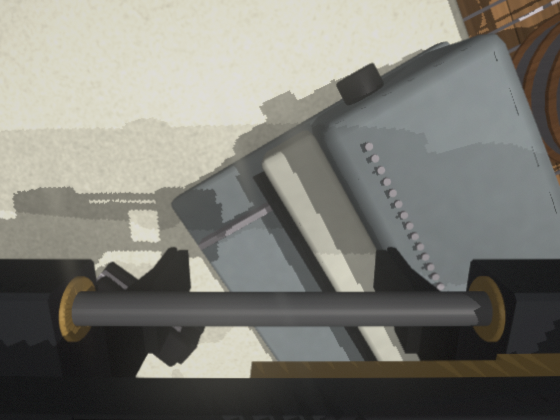

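The scene view shows the long fence at about (147,265), the short one at (189,230), pins at (246,238) and (292,231), and the stand at (345,195). The side view has the long fence at (343,342) and the pins at (272,225) and (289,258). I'll zoom in next.

```bash
cat > h.py <<'E'
import numpy as np,cv2
from scipy.spatial.transform import Rotation as R
from bench import *
def T_tool(s):
    T=np.eye(4);T[:3,:3]=R.from_rotvec(s['tool_rot']).as_matrix();T[:3,3]=s['position'];return T
def cam(n,s=None):
    c=camera_info(n); W=c['world_from_camera'] if n!='wrist' else T_tool(s)@c['mount']
    return c['intrinsics'],np.array([c['k1'],0,0,0,0.]),W
def rays(c,px):
    K,k,W=c
    u=cv2.undistortPoints(np.array(px,float).reshape(-1,1,2),K,k).reshape(-1,2)
    d=np.c_[u[:,0],-u[:,1],-np.ones(len(u))]
    return W[:3,3],d@W[:3,:3].T
def plane(c,px,z):
    o,d=rays(c,px); return o+d*((z-o[2])/d[:,2])[:,None]
def depthpt(c,px,dep):
    o,d=rays(c,px); p=np.array(px).astype(int).reshape(-1,2); return o+d*dep[p[:,1],p[:,0]][:,None]
def proj(c,P):
    K,k,W=c
    p=(np.atleast_2d(P)-W[:3,3])@W[:3,:3]; p=p*[1,-1,-1]
    return cv2.projectPoints(p,np.zeros(3),np.zeros(3),K,k)[0].reshape(-1,2)
def tri(ca,pa,cb,pb):
    o1,d1=rays(ca,pa);o2,d2=rays(cb,pb);out=[]
    for a,b in zip(d1,d2):
        t=np.linalg.lstsq(np.c_[a,-b],o2-o1,rcond=None)[0]
        P,Q=o1+a*t[0],o2+b*t[1]; out.append(np.r_[(P+Q)/2,np.linalg.norm(P-Q)])
    return np.array(out)
def crop(im,x0,y0,x1,y1,f,name):
    cv2.imwrite(name,cv2.resize(im[y0:y1,x0:x1,::-1],None,fx=f,fy=f,interpolation=cv2.INTER_CUBIC))
def snap(n,name):
    s=get_state(); im,d=get_image(n); np.savez(f"pics/{name}.npz",im=im,d=d,**{'p':s['position'],'r':s['tool_rot']}); cv2.imwrite(f"pics/{name}.png",im[:,:,::-1]); return s,im,d
E
python3 - <<'E'
from h import *
a=np.load('pics/scene0.npz')['im'];b=np.load('pics/side0.npz')['im']
def two(n,boxes,f):
    pass
crop(a,120,170,320,310,4,'pics/c1.png')
crop(b,210,200,390,370,3.5,'pics/c2.png')
crop(a,300,130,400,230,6,'pics/c3.png')
crop(b,180,130,280,230,6,'pics/c4.png')
E
```

```text
(no output)
```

View pics/c1.png

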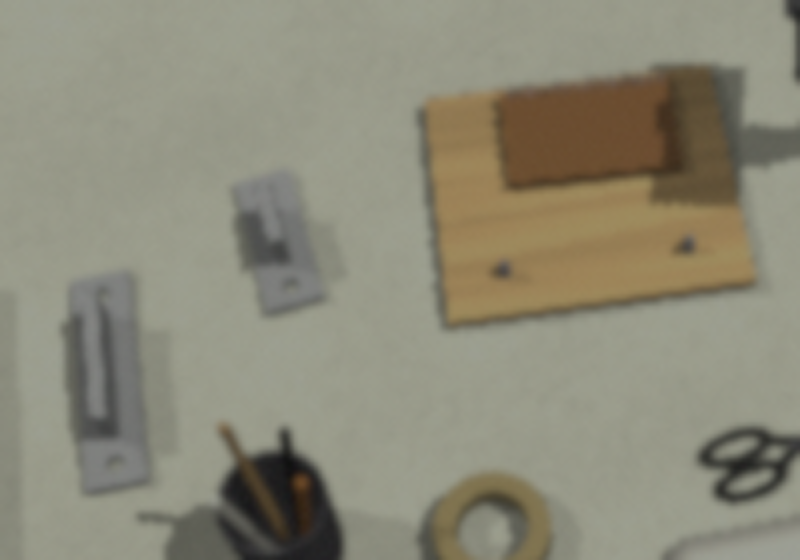

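View pics/c2.png

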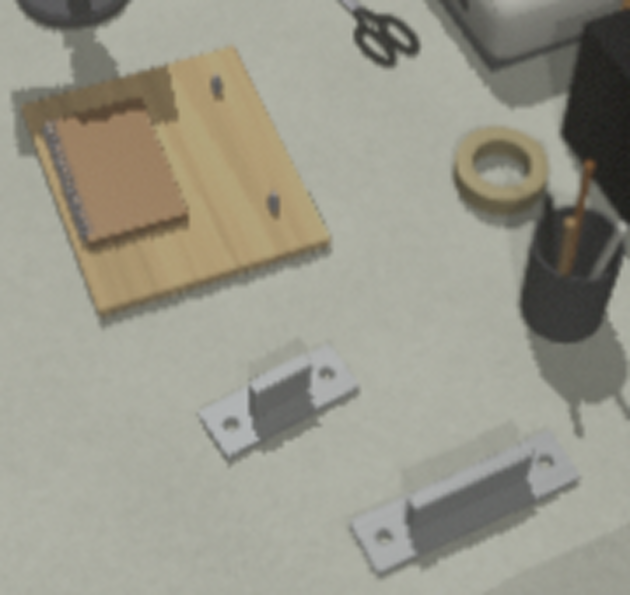

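View pics/c3.png

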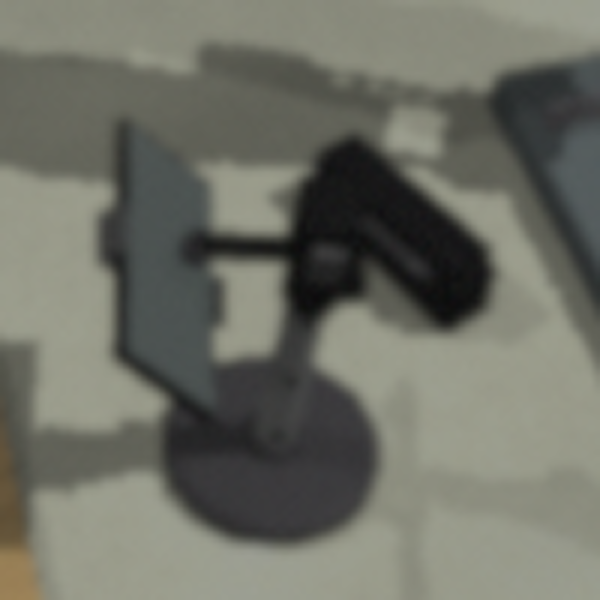

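View pics/c4.png

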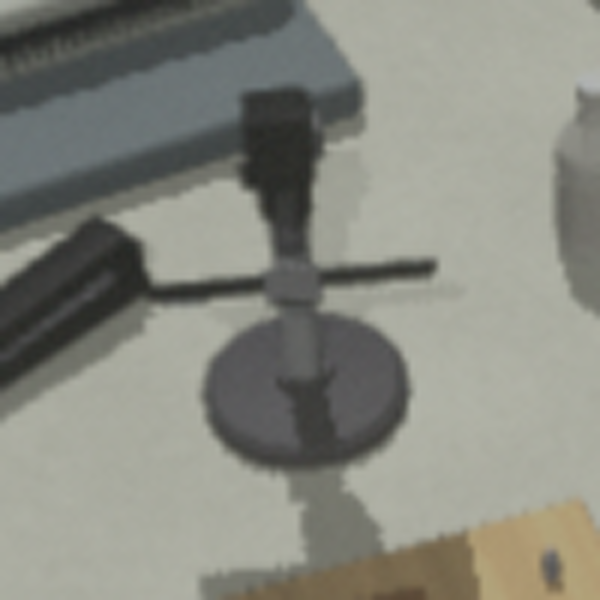

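```bash
python3 - <<'E'
from h import *
np.set_printoptions(precision=4,suppress=True)
A=cam('scene');B=cam('side')
zs=np.load('pics/scene0.npz');zd=np.load('pics/side0.npz')
# fence
f=lambda x,y:(120+x/4,170+y/4); g=lambda x,y:(210+x/3.5,200+y/3.5)
# near hole pts
hA=[f(103,297),f(117,462)]; hB=[g(384,536),g(545,462)]
print('holes A z8',plane(A,hA,.008)); print('holes B z8',plane(B,hB,.008)); print('tri',tri(A,hA,B,hB))
# rib top ends (A), B
rA=[f(93,297),f(99,420)]; print('rib A z48',plane(A,rA,.048))
rB=[g(408,505),g(530,448)]; print('rib B z48',plane(B,rB,.048))
pA=[f(503,264),f(687,238)]; pB=[g(273,196),g(216,76)]
print('pins A z35',plane(A,pA,.035)); print('B',plane(B,pB,.035)); print(tri(A,pA,B,pB))
# outline corners of fence
cA=[f(68,283),f(131,270),f(151,483),f(84,494)]; print('cornA z8',plane(A,cA,.008))
cB=[g(350,524),g(384,574),g(578,478),g(543,430)]; print('cornB z8',plane(B,cB,.008))
# head top
hdA=f
q=lambda x,y:(300+x/6,130+y/6); w=lambda x,y:(180+x/6,130+y/6)
print('base A',plane(A,[q(270,450)],.008),'base B',plane(B,[w(307,383)],.012))
print('headtop B',plane(B,[w(245,90),w(312,88),w(318,128),w(248,128)],.218))
print(depthpt(B,[w(280,110)],zd['d']),depthpt(A,[q(330,250)],zs['d']),depthpt(A,[q(350,165)],zs['d']),depthpt(A,[q(440,270)],zs['d']))
E
```

```text
holes A z8 [[ 0.4972 -0.3782  0.008 ]
 [ 0.6371 -0.3739  0.008 ]]
holes B z8 [[ 0.4901 -0.3827  0.008 ]
 [ 0.6328 -0.3792  0.008 ]]
tri [[ 0.4924 -0.3799  0.0002  0.0006]
 [ 0.6348 -0.3761  0.0019  0.0017]]
rib A z48 [[ 0.5192 -0.3759  0.048 ]
 [ 0.6208 -0.3756  0.048 ]]
rib B z48 [[ 0.5065 -0.3834  0.048 ]
 [ 0.6125 -0.3799  0.048 ]]
pins A z35 [[ 0.5461 -0.0704  0.035 ]
 [ 0.5523  0.0718  0.035 ]]
B [[ 0.5376 -0.0757  0.035 ]
 [ 0.5466  0.0695  0.035 ]]
[[ 0.5407 -0.0698  0.0258  0.0007]
 [ 0.5487  0.0732  0.0295  0.0014]]
cornA z8 [[ 0.4792 -0.4047  0.008 ]
 [ 0.4775 -0.3556  0.008 ]
 [ 0.6585 -0.3503  0.008 ]
 [ 0.6574 -0.3988  0.008 ]]
cornB z8 [[ 0.471  -0.3634  0.008 ]
 [ 0.4763 -0.4099  0.008 ]
 [ 0.6493 -0.4018  0.008 ]
 [ 0.6457 -0.3542  0.008 ]]
base A [[0.4827 0.2674 0.008 ]] base B [[0.4762 0.2621 0.012 ]]
headtop B [[0.4652 0.2819 0.218 ]
 [0.4981 0.269  0.218 ]
 [0.4899 0.2371 0.218 ]
 [0.4567 0.252  0.218 ]]
[[0.477  0.26   0.2171]] [[0.4966 0.2644 0.2032]] [[0.3206 0.3607 0.0361]] [[0.4103 0.3823 0.0463]]
```

```bash
cat >> h.py <<'E'
np.set_printoptions(precision=4,suppress=True)
def goal(yaw_jaw,p,s=None):
    """tool-frame remaining (turn deg, shift cm) to reach TCP p, pointing down, jaw axis at heading yaw_jaw (deg, mod 180)"""
    s=s or get_state(); T=T_tool(s); best=None
    for k in (0,180):
        a=np.radians(yaw_jaw+k); z=np.array([np.cos(a),np.sin(a),0]); x=np.array([0,0,-1.]); G=np.c_[x,np.cross(z,x),z]
        rv=R.from_matrix(T[:3,:3].T@G).as_rotvec(degrees=True)
        sh=T[:3,:3].T@(np.array(p)-T[:3,3])*100
        print('k',k,'turn',rv,'shift',sh)
E
python3 - <<'E'
from h import *
s=get_state();print(T_tool(s))
goal(88,[.565,-.379,.2])
E
```

```text
[[-0.0005 -0.8935  0.4491  0.2918]
 [-0.0013  0.4491  0.8935  0.5804]
 [-1.     -0.0001 -0.0014  0.2407]
 [ 0.      0.      0.      1.    ]]
k 0 turn [-24.6868  -0.0803  -0.0121] shift [  4.1831 -67.4968 -73.4446]
k 180 turn [155.3132  -0.0166   0.1105] shift [  4.1831 -67.4968 -73.4446]
```

Emit:
jog_arm --pt "0 0 0 -5 0 0 8.7" --pt "0 0 0 -1 -4.4 -4.2 8.7" --pt "0 0 0 0 -4.4 -4.2 8.7" --pt "0 0 0 0 -4.4 -4.2 8.7" --pt "0 0 0 0 -4.4 -4.2 8.7" --pt "0 0 0 0 -4.4 -4.2 8.7" --pt "0 0 0 0 -4.4 -4.2 8.7" --pt "0 0 0 0 -4.4 -4.2 8.7" --pt "0 0 0 0 -4.4 -4.2 8.7" --pt "0 0 0 0 -4.4 -4.2 8.7"

```text
time: 1.4
position: [0.4762, 0.0632, 0.3016]
tool_rot: [-0.86, 1.394, 0.86]
ft_force: [0.5, 0.5, 0.5]
grip_width: 1.002
```

```bash
python3 - <<'E'
from h import *
goal(88,[.53,0,.26])
E
```

```text
k 0 turn [-24.679    0.0332   0.0157] shift [ 4.1541 -7.6441 -3.2355]
k 180 turn [155.321    0.0216  -0.0456] shift [ 4.1541 -7.6441 -3.2355]
```

Emit:
jog_arm --pt "0 0 0 1 -3.8 -1.6 8.7" --pt "0 0 0 1 -3.8 -1.6 8.7" --pt "-8.2 0 0 1 0 0 8.7" --pt "-8.2 0 0 1 0 0 8.7" --pt "-8.2 0 0 0 0 0 8.7" --pt "0 0 0 0 0 0 8.7" --pt "0 0 0 0 0 0 8.7"

```text
time: 2.28
position: [0.5295, 0.0025, 0.2616]
tool_rot: [-1.181, 1.227, 1.181]
ft_force: [-0.1, -0.6, 0.3]
grip_width: 1.0
```

```bash
python3 - <<'E'
from h import *
s,im,d=snap('wrist','w1'); print(s['position'],s['qd'].round(3))
E
```

```text
[0.5295 0.0025 0.2616] [-0.001 -0.002 -0.001 -0.     0.001 -0.001  0.008]
```

View pics/w1.png

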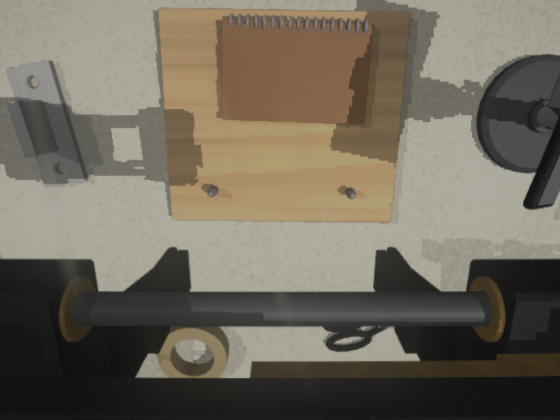

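The wrist view shows the board, with pins at about (212,190) and (351,192), and the stand base at the right edge.

```bash
python3 - <<'E'
from h import *
z=np.load('pics/w1.npz'); im=z['im']
crop(im,190,170,240,210,8,'pics/p1.png');crop(im,330,170,380,210,8,'pics/p2.png')
a=cv2.imread('pics/p1.png');b=cv2.imread('pics/p2.png');cv2.imwrite('pics/p12.png',np.vstack([a,b]))
E
```

```text
(no output)
```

View pics/p12.png

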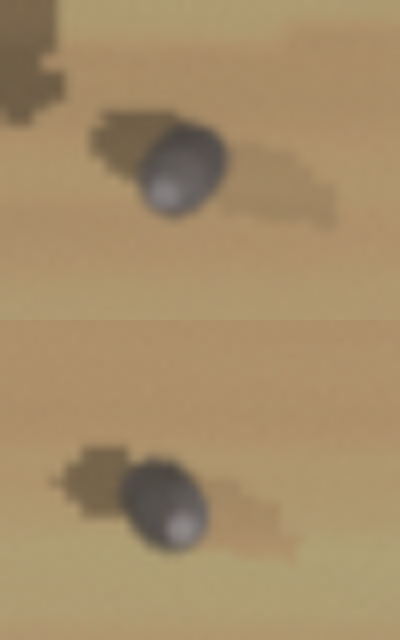

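```bash
python3 - <<'E'
from h import *
z=np.load('pics/w1.npz'); c=cam('wrist',{'position':z['p'],'tool_rot':z['r']})
tips=[(210.7,193.6),(352.4,195.4)]
P=plane(c,tips,.035);print(P,np.linalg.norm(P[0]-P[1]))
print('mid',P.mean(0),np.degrees(np.arctan2(*(P[1]-P[0])[[1,0]])))
# base centre of the pin footprints approx: blob bottom edge of shaft
Q=plane(c,[(214.2,188.2),(349.3,189.3)],.017);print(Q)
d=z['d'];print(depthpt(c,tips+[(280,200),(300,215),(30,240)],d))
goal(88,[.565,-.379,.26])
E
```

```text
[[ 0.5396 -0.0686  0.035 ]
 [ 0.547   0.0746  0.035 ]] 0.14338173424646145
mid [0.5433 0.003  0.035 ] 87.02054965064598
[[ 0.5381 -0.068   0.017 ]
 [ 0.5449  0.0746  0.017 ]]
[[ 0.5392 -0.0682  0.0367]
 [ 0.5466  0.0743  0.0365]
 [ 0.554   0.0009  0.0158]
 [ 0.5717  0.0218  0.0156]
 [ 0.5954 -0.2921 -0.0021]]
k 0 turn [-0.1928  0.0089  0.0175] shift [  0.1645  -5.     -37.9838]
k 180 turn [179.8072   0.0275  -0.0139] shift [  0.1645  -5.     -37.9838]
```

Emit:
jog_arm --pt "0 0 0 0 -0.7 -5.4 8.7" --pt "0 0 0 0 -0.7 -5.4 8.7" --pt "0 0 0 0 -0.7 -5.4 8.7" --pt "0 0 0 0 -0.7 -5.4 8.7" --pt "0 0 0 0 -0.7 -5.4 8.7" --pt "0 0 0 0 -0.7 -5.4 8.7" --pt "0 0 0 0.5 -0.8 -5.6 8.7" --pt "0 0 0 1 0 0 8.7" --pt "0 0 0 0 0 0 8.7"

```text
time: 3.45
position: [0.5655, -0.3781, 0.2451]
tool_rot: [-1.18, 1.226, 1.184]
ft_force: [-0.4, 0.4, 0.3]
grip_width: 0.997
```

```bash
python3 - <<'E'
from h import *
s,im,d=snap('wrist','w2'); print(s['position'],s['qd'].round(3),s['joint_positions'])
E
```

```text
[ 0.5655 -0.3781  0.2451] [-0.032 -0.028 -0.014 -0.01  -0.001  0.003  0.004] [ 0.0481  0.4486  0.7067  1.3813 -0.2893  1.4186  2.2834]
```

View pics/w2.png

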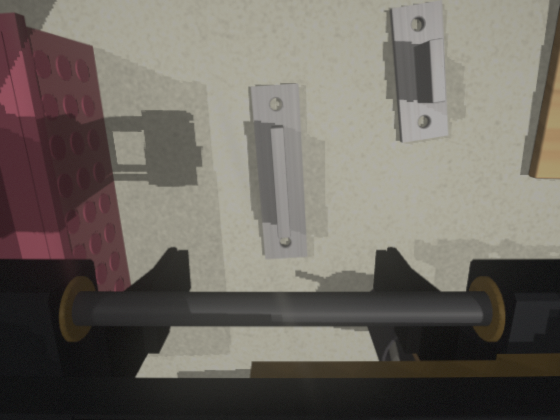

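The long fence lies under the gripper, with holes at about (276,104) and (286,241) and its rib top from (277,128) to (283,240).

```bash
python3 - <<'E'
from h import *
z=np.load('pics/w2.npz'); im=z['im']
crop(im,235,75,325,175,6,'pics/a.png');crop(im,235,165,325,265,6,'pics/b.png')
cv2.imwrite('pics/ab.png',np.hstack([cv2.imread('pics/a.png'),cv2.imread('pics/b.png')])[:, :].copy())
E
```

```text
(no output)
```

View pics/a.png

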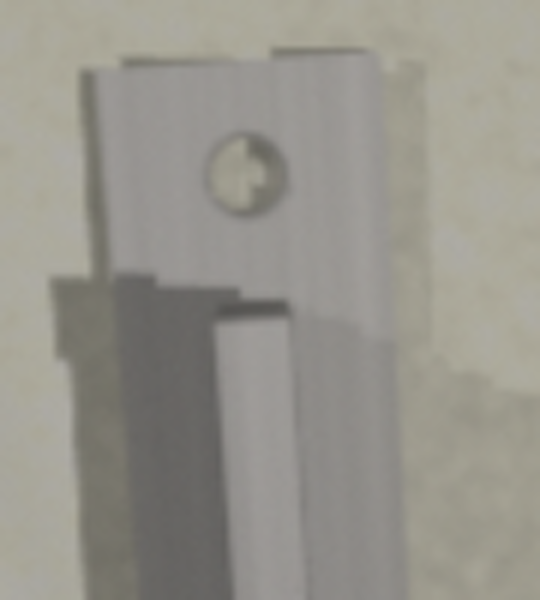

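View pics/b.png

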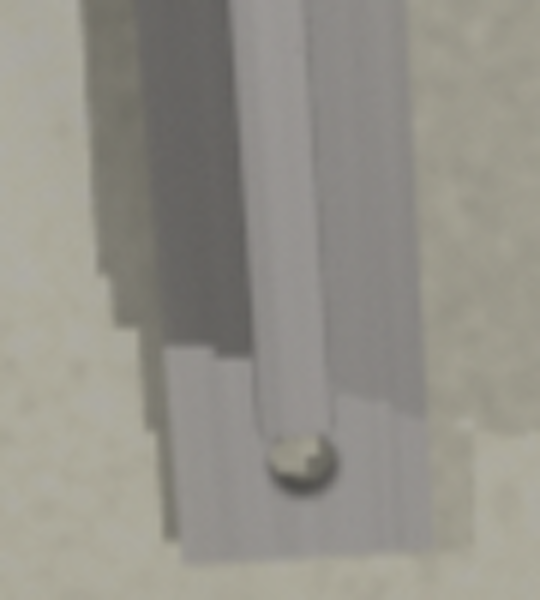

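```bash
python3 - <<'E'
from h import *
z=np.load('pics/w2.npz'); c=cam('wrist',{'position':z['p'],'tool_rot':z['r']})
fa=lambda x,y:(235+x/6-.4,75+y/6-.4); fb=lambda x,y:(235+x/6-.4,165+y/6-.4)
H=plane(c,[fa(247,174),fb(302,456)],.008);print(H,np.linalg.norm(H[0]-H[1]),H.mean(0))
C=plane(c,[fa(95,68),fa(378,52),fb(434,550),fb(182,562)],.008);print(C,C.mean(0))
r=plane(c,[fa(217,320),fa(290,318),fb(330,432),fb(262,436)],.048);print(r,r.mean(0),np.linalg.norm(r[0]-r[3]),np.linalg.norm(r[0]-r[1]))
for e in (C[1:3],C[[0,3]],r[1:3],r[[0,3]],H): v=e[1]-e[0];print(np.degrees(np.arctan2(v[1],v[0])))
print(depthpt(c,[fa(330,100),fb(285,200)],z['d']))
E
```

```text
[[ 0.4901 -0.3794  0.008 ]
 [ 0.6326 -0.3754  0.008 ]] 0.1425508423972656 [ 0.5614 -0.3774  0.008 ]
[[ 0.4728 -0.4031  0.008 ]
 [ 0.472  -0.3576  0.008 ]
 [ 0.6517 -0.3521  0.008 ]
 [ 0.6523 -0.398   0.008 ]] [ 0.5622 -0.3777  0.008 ]
[[ 0.5106 -0.3841  0.048 ]
 [ 0.5107 -0.3734  0.048 ]
 [ 0.6135 -0.3707  0.048 ]
 [ 0.6138 -0.3816  0.048 ]] [ 0.5621 -0.3774  0.048 ] 0.10323654992097418 0.010793728492875422
1.7670646094277538
1.6305013415803573
1.4863356898701277
1.415870207248355
1.5911610770708697
[[ 0.4791 -0.3655  0.0075]
 [ 0.5747 -0.3765  0.0491]]
```

```bash
python3 - <<'E'
from h import *
goal(91.6,[.5621,-.3776,.033])
E
```

```text
k 0 turn [-3.6184  0.1084 -0.0223] shift [21.3006  0.4028 -0.087 ]
k 180 turn [176.3815  -0.0344  -0.1669] shift [21.3006  0.4028 -0.087 ]
```

Emit:
jog_arm --pt "-3.6 0.1 0 5 0.4 -0.1 8.7" --pt "0 0 0 5 0 0 6" --pt "0 0 0 5 0 0 6" --pt "0 0 0 3.3 0 0 6" --pt "0 0 0 1.5 0 0 6" --pt "0 0 0 1.5 0 0 6" --pt "0 0 0 0 0 0 6" --pt "0 0 0 0 0 0 6"

```text
time: 4.5
position: [0.5625, -0.3808, 0.0349]
tool_rot: [-1.232, 1.197, 1.226]
ft_force: [-0.6, 0.1, 0.4]
grip_width: 0.69
```

```bash
python3 - <<'E'
from h import *
goal(91.6,[.5621,-.3776,.033])
s,im,d=snap('wrist','w3')
E
```

```text
k 0 turn [-0.081  -0.1605  0.1076] shift [0.1927 0.0284 0.3169]
k 180 turn [179.9187   0.1689   0.252 ] shift [0.1927 0.0284 0.3169]
```

View pics/w3.png

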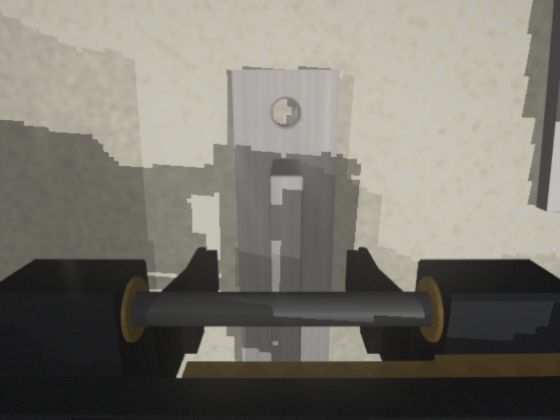

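The rib sits between the fingers and the hole shows at (286,112). Closing on it.

Emit:
jog_arm --pt "0 0 0 0.2 0 0.3 4" --pt "0 0 0 0 0 0 2" --pt "0 0 0 0 0 0 0" --pt "0 0 0 0 0 0 0" --pt "0 0 0 0 0 0 0" --pt "0 0 0 0 0 0 0" --squeeze 40

```text
time: 5.3
position: [0.5615, -0.3777, 0.0316]
tool_rot: [-1.23, 1.198, 1.227]
ft_force: [0.0, -0.7, -1.3]
grip_width: 0.132
```

```bash
python3 - <<'E'
from h import *
s,im,d=snap('wrist','w4'); print(s['position'],s['grip_width']*87)
crop(im,215,55,355,195,5,'pics/w4c.png')
E
```

```text
[ 0.5615 -0.3777  0.0316] 11.503585845336797
```

View pics/w4c.png

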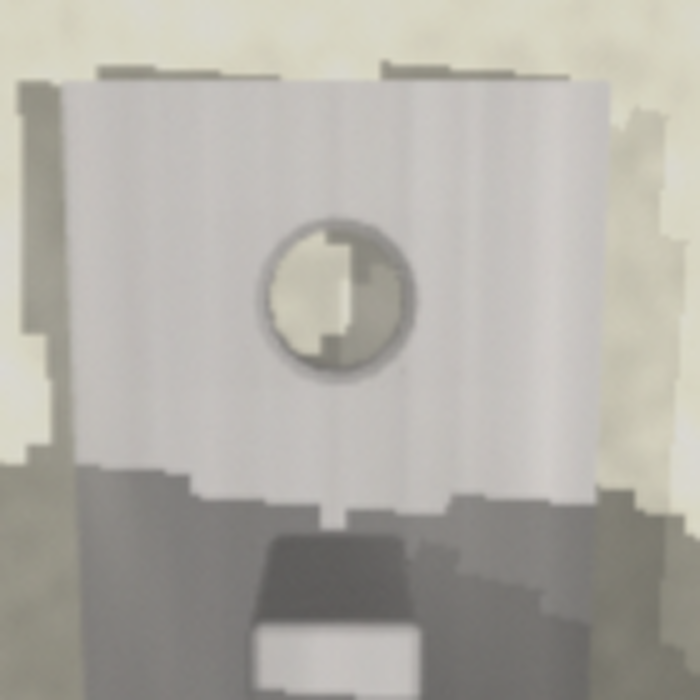

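```bash
python3 - <<'E'
from h import *
z=np.load('pics/w4.npz'); s={'position':z['p'],'tool_rot':z['r']};c=cam('wrist',s);T=T_tool(s)
f=lambda x,y:(215+x/5-.4,55+y/5-.4)
def tool(px,zz): P=plane(c,px,zz);return (P-T[:3,3])@T[:3,:3]*1000
print('hole',tool([f(338,300)],.008),'want y 72')
print('end',tool([f(60,83),f(610,83)],.008),'want y 90')
print('rib end',tool([f(255,624),f(420,624)],.048),'want 52')
goal(87.0-90,[.5433,.003,.15]); print(get_state()['joint_positions'])
E
```

```text
hole [[23.5885 71.656   1.5393]] want y 72
end [[ 23.6429  89.3583 -21.7308]
 [ 23.5302  89.3409  24.2845]] want y 90
rib end [[-16.3946  51.4292  -4.1906]
 [-16.4223  51.4334   7.1216]] want 52
k 0 turn [94.4951 -0.1016  0.12  ] shift [-11.9329   0.8231  38.0834]
k 180 turn [-85.5048  -0.1174  -0.0994] shift [-11.9329   0.8231  38.0834]
[ 0.0948  0.6115  0.6193  1.6067 -0.3922  1.0492  2.4227]
```

Emit:
jog_arm --pt "0 0 0 -2 0 0 0" --pt "0 0 0 -5 0 0 0" --pt "0 0 0 -5 0 0 0" --pt "0 0 0 -5 0 0 0" --pt "0 0 0 -4.5 0.1 2 0" --pt "0 0 0 0 0.1 5 0" --pt "0 0 0 0 0.1 5.4 0" --pt "0 0 0 0 0.1 5.4 0" --pt "0 0 0 0 0.1 5.4 0" --pt "0 0 0 0 0.1 5.4 0"

```text
time: 6.6
position: [0.5472, -0.0896, 0.247]
tool_rot: [-1.229, 1.197, 1.227]
ft_force: [0.9, -0.1, -2.8]
grip_width: 0.138
```

Emit:
jog_arm --pt "0 0 0 0 0.2 5 0" --pt "0 0 0 0 0.1 4.3 0" --pt "10 0 0 0 0 0 0" --pt "10.5 0 0 0 0 0 0" --pt "10.5 0 0 0 0 0 0" --pt "10.5 0 0 0 0 0 0" --pt "10.5 0 0 0 0 0 0" --pt "10.5 0 0 0 0 0 0" --pt "10.5 0 0 0 0 0 0" --pt "10.5 0 0 0 0 0 0"

```text
time: 7.85
position: [0.542, 0.0013, 0.2467]
tool_rot: [-0.105, 1.568, 0.104]
ft_force: [0.6, 0.4, -3.0]
grip_width: 0.139
```

```bash
python3 - <<'E'
from h import *
goal(-3.0,[.5433,.0016,.12]); s=get_state(); print(s['position'],s['joint_positions'],s['grip_width']*87)
E
```

```text
k 0 turn [10.6225 -0.0046  0.0678] shift [12.6673  0.0251  0.1303]
k 180 turn [-169.3775   -0.1005   -0.0068] shift [12.6673  0.0251  0.1303]
[0.542  0.0013 0.2467] [-0.6113  0.0888  0.5979  1.7329 -0.0502  1.3355  0.1295] 12.049707750161613
```

Emit:
jog_arm --pt "10.6 0 0 2 0 0.1 0" --pt "0 0 0 5 0 0 0" --pt "0 0 0 4 0 0 0" --pt "0 0 0 1.6 0 0 0" --pt "0 0 0 0 0 0 0" --pt "0 0 0 0 0 0 0"

```text
time: 8.6
position: [0.545, 0.0017, 0.1219]
tool_rot: [0.035, 1.567, -0.036]
ft_force: [0.6, 0.8, -3.3]
grip_width: 0.135
```

```bash
python3 - <<'E'
from h import *
goal(-3.0,[.5433,.0016,.08]);s,im,d=snap('wrist','w5'); print(s['position'],s['qd'])
E
```

```text
k 0 turn [0.4045 0.1877 0.0544] shift [ 4.1881 -0.0089 -0.1811]
k 180 turn [-179.5952   -0.0853    0.2941] shift [ 4.1881 -0.0089 -0.1811]
[0.545  0.0017 0.1219] [-0.0014 -0.0055 -0.0007 -0.0025 -0.0015 -0.004   0.0013]
```

View pics/w5.png

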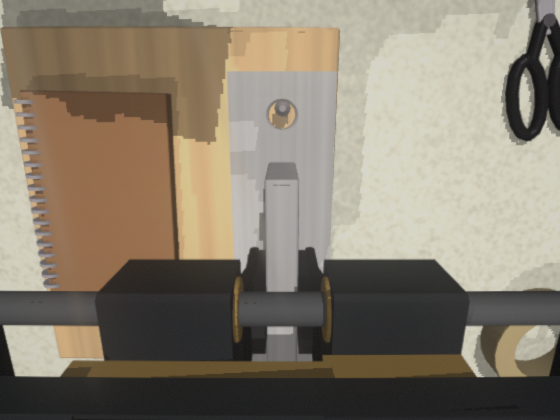

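The pin shows through the fence's hole at about (283,107), so I can measure both in one view.

```bash
python3 - <<'E'
from h import *
z=np.load('pics/w5.npz'); crop(z['im'],250,70,330,180,5.4,'pics/w5c.png')
E
```

```text
(no output)
```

View pics/w5c.png

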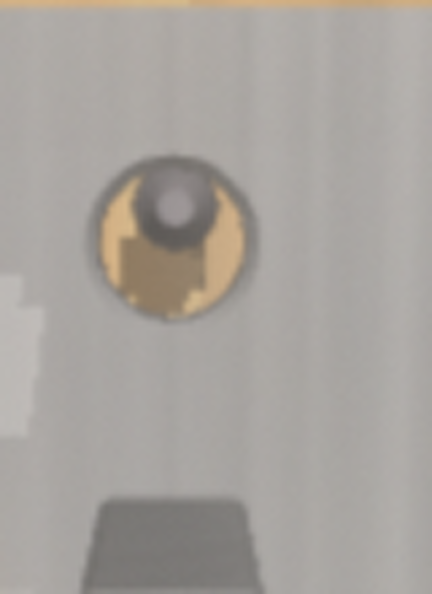

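```bash
python3 - <<'E'
from h import *
z=np.load('pics/w5.npz'); s={'position':z['p'],'tool_rot':z['r']};c=cam('wrist',s);T=T_tool(s)
f=lambda x,y:(250+x/5.4-.4,70+y/5.4-.4)
def tool(px,zz): P=plane(c,px,zz);return P,(P-T[:3,3])@T[:3,:3]*1000
print('hole',tool([f(174,239)],s['position'][2]-.024))
print('pin tip',tool([f(176,205)],.035))
E
```

```text
hole (array([[0.5468, 0.0734, 0.0979]]), array([[23.9264, 71.7518, -1.4589]]))
pin tip (array([[0.5474, 0.0749, 0.035 ]]), array([[86.8125, 73.3305, -1.2124]]))
```

```bash
python3 - <<'E'
from h import *
for n in ('w4','w5'):
    z=np.load(f'pics/{n}.npz'); s={'position':z['p'],'tool_rot':z['r']};T=T_tool(s)
    K,k,W=cam('wrist',s); print(T,'\n',W)
    print(np.linalg.inv(T)@W)
s=get_state();print(s['position'],s['tool_rot'])
for i in range(3): print(camera_info('wrist')['mount'][:3,3])
E
```

```text
[[ 0.0002 -0.9997 -0.0261  0.5615]
 [-0.0024 -0.0261  0.9997 -0.3777]
 [-1.     -0.0001 -0.0024  0.0316]
 [ 0.      0.      0.      1.    ]] 
 [[-0.0259 -0.9605 -0.2772  0.4844]
 [ 0.9997 -0.0255 -0.0049 -0.3809]
 [-0.0023 -0.2772  0.9608  0.1748]
 [ 0.      0.      0.      1.    ]]
[[-0.0001  0.2771 -0.9608 -0.1432]
 [-0.0002  0.9608  0.2771  0.0772]
 [ 1.      0.0002 -0.0001 -0.0015]
 [ 0.      0.      0.      1.    ]]
[[ 0.0032  0.0453  0.999   0.545 ]
 [-0.0011  0.999  -0.0453  0.0017]
 [-1.     -0.001   0.0033  0.1219]
 [ 0.      0.      0.      1.    ]] 
 [[ 0.999   0.0446  0.0094  0.5465]
 [-0.0455  0.9595  0.2779  0.079 ]
 [ 0.0034 -0.278   0.9606  0.265 ]
 [ 0.      0.      0.      1.    ]]
[[-0.0001  0.2771 -0.9608 -0.1432]
 [-0.0002  0.9608  0.2771  0.0772]
 [ 1.      0.0002 -0.0001 -0.0015]
 [ 0.      0.      0.      1.    ]]
[0.545  0.0017 0.1219] [ 0.0348  1.5671 -0.0362]
[-0.1432  0.0772 -0.0015]
[-0.1432  0.0772 -0.0015]
[-0.1432  0.0772 -0.0015]
```

Emit:
jog_arm --pt "0.4 0.2 0 2 0.16 0 0" --pt "0 0 0 2 0 0 0" --pt "0 0 0 0.8 0 0 0" --pt "0 0 0 0 0 0 0" --pt "0 0 0 0 0 0 0"

```text
time: 9.28
position: [0.5441, 0.0032, 0.0725]
tool_rot: [0.04, 1.573, -0.042]
ft_force: [0.1, 1.0, -4.2]
grip_width: 0.136
```

```bash
python3 - <<'E'
from h import *
goal(-3.0,[.545,.003,.047]);s,im,d=snap('wrist','w6'); print(s['position'],s['ft_force']);crop(im,240,60,330,180,5,'pics/w6c.png')
s,im,d=snap('side','s6');crop(im,220,170,340,290,5,'pics/s6c.png')
E
```

```text
k 0 turn [ 0.0041 -0.1278  0.0866] shift [ 2.546  -0.0087  0.0939]
k 180 turn [-179.9958   -0.136    -0.2007] shift [ 2.546  -0.0087  0.0939]
[0.5441 0.0032 0.0725] [ 0.0724  0.9748 -4.1948]
```

View pics/w6c.png

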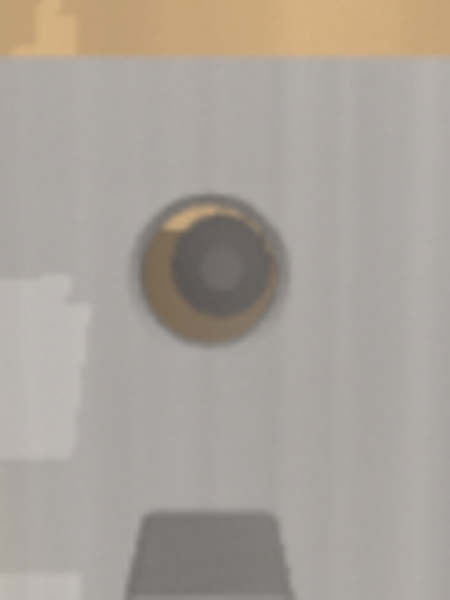

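View pics/s6c.png

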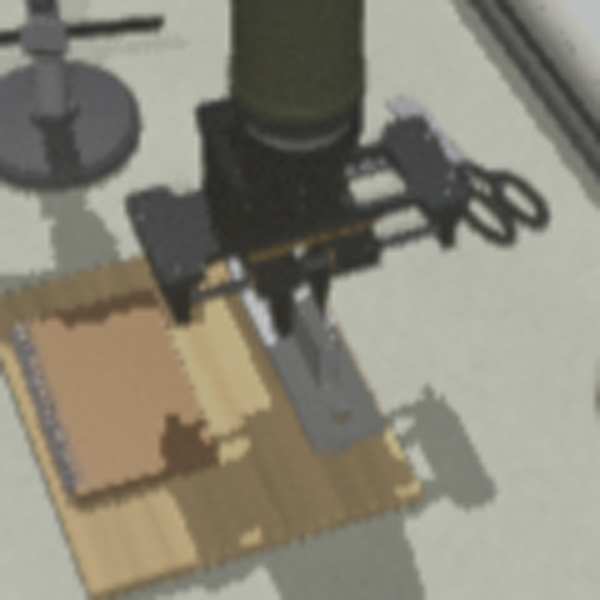

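```bash
python3 - <<'E'
from h import *
z=np.load('pics/w6.npz'); s={'position':z['p'],'tool_rot':z['r']};c=cam('wrist',s);T=T_tool(s)
f=lambda x,y:(240+x/5-.4,60+y/5-.4)
def tool(px,zz): P=plane(c,px,zz);return P,(P-T[:3,3])@T[:3,:3]*1000
print('hole',tool([f(211,270)],s['position'][2]-.024))
print('pin tip',tool([f(221,268)],.035)); print(T)
B=cam('side');g=lambda x,y:(220+x/5-.4,170+y/5-.4)
P=plane(B,[g(341,418)],.049);print('hole b',P,(P-T[:3,3])@T[:3,:3]*1000)
E
```

```text
hole (array([[0.5463, 0.075 , 0.0485]]), array([[23.8948, 71.8513, -1.4773]]))
pin tip (array([[0.5472, 0.0747, 0.035 ]]), array([[37.3551, 71.6045, -0.5409]]))
[[-0.0023  0.0523  0.9986  0.5441]
 [-0.0014  0.9986 -0.0523  0.0032]
 [-1.     -0.0015 -0.0022  0.0725]
 [ 0.      0.      0.      1.    ]]
hole b [[ 0.5368 -0.0754  0.049 ]] [[ 23.5882 -78.8352  -3.1446]]
```

Emit:
jog_arm --pt "0 -0.1 0.1 0 0 0.09 0" --pt "0 0 0 0.4 0 0 0" --pt "0 0 0 0.4 0 0 0" --pt "0 0 0 0.3 0 0 0" --pt "0 0 0 0.1 0 0 0" --pt "0 0 0 0 0 0 0"

```text
time: 10.12
position: [0.5444, 0.0031, 0.0598]
tool_rot: [0.041, 1.572, -0.041]
ft_force: [-0.1, -1.0, -3.5]
grip_width: 0.135
```

```bash
python3 - <<'E'
from h import *
goal(-3.0,[.545,.003,.047]);s=get_state();print(s['ft_force'],s['torque'])
E
```

```text
k 0 turn [ 0.0099 -0.0998  0.0044] shift [ 1.2803 -0.0069  0.0636]
k 180 turn [-179.99     -0.0068   -0.1567] shift [ 1.2803 -0.0069  0.0636]
[-0.0817 -1.0235 -3.5257] [-0.1396 -0.0018 -0.0043]
```

Emit:
jog_arm --pt "0 0 0 0.3 0 0.03 0" --pt "0 0 0 0.3 0 0 0" --pt "0 0 0 0.3 0 0 0" --pt "0 0 0 0.2 0 0 0" --pt "0 0 0 0 0 0 0"

```text
time: 10.75
position: [0.5445, 0.0031, 0.0487]
tool_rot: [0.041, 1.572, -0.041]
ft_force: [0.5, -0.1, -3.4]
grip_width: 0.134
```

Emit:
jog_arm --pt "0 0 0 0.15 0 0 0" --pt "0 0 0 0.1 0 0 0" --pt "0 0 0 0 0 0 0"

```text
time: 11.12
position: [0.5448, 0.0031, 0.0465]
tool_rot: [0.041, 1.572, -0.041]
ft_force: [-0.8, -0.8, -2.1]
grip_width: 0.132
```

Emit:
jog_arm --pt "0 0 0 0.1 0 0 0" --pt "0 0 0 0 0 0 0"

```text
time: 11.38
position: [0.5448, 0.0031, 0.0465]
tool_rot: [0.042, 1.572, -0.04]
ft_force: [-3.5, 0.2, 6.3]
grip_width: 0.134
```

Contact is firm at the expected height, so I'll let go.

Emit:
jog_arm --pt "0 0 0 0 0 0 1.8" --pt "0 0 0 0 0 0 3" --pt "0 0 0 0 0 0 3" --pt "0 0 0 -2 0 0 3" --pt "0 0 0 -5 0 0 3" --pt "0 0 0 -6 0 0 5" --pt "0 0 0 -6 0 0 7" --pt "0 0 0 -6 0 0 7" --pt "0 0 0 0 0 0 7"

```text
time: 12.5
position: [0.5478, 0.0028, 0.3008]
tool_rot: [0.043, 1.562, -0.039]
ft_force: [-0.1, -0.9, -0.2]
grip_width: 0.708
```

```bash
python3 - <<'E'
from h import *
s,im,d=snap('wrist','w7'); print(s['position'],s['ft_force'],s['joint_positions'])
s,im,d=snap('side','s7');crop(im,170,120,320,290,3.5,'pics/s7c.png')
s,im,d=snap('scene','c7');crop(im,220,120,400,260,4.4,'pics/c7c.png')
E
```

```text
[0.5478 0.0028 0.3008] [-0.1444 -0.8628 -0.2491] [-0.6353  0.0709  0.6196  1.6424 -0.0437  1.4332 -0.0636]
```

View pics/w7.png

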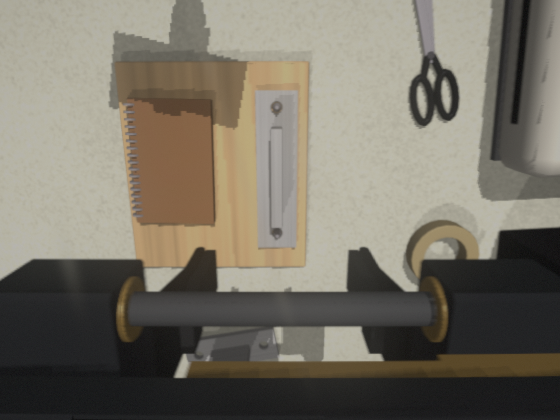

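View pics/s7c.png

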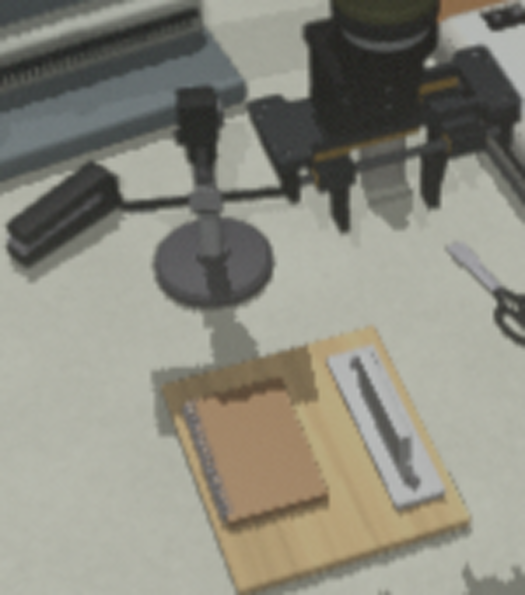

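View pics/c7c.png

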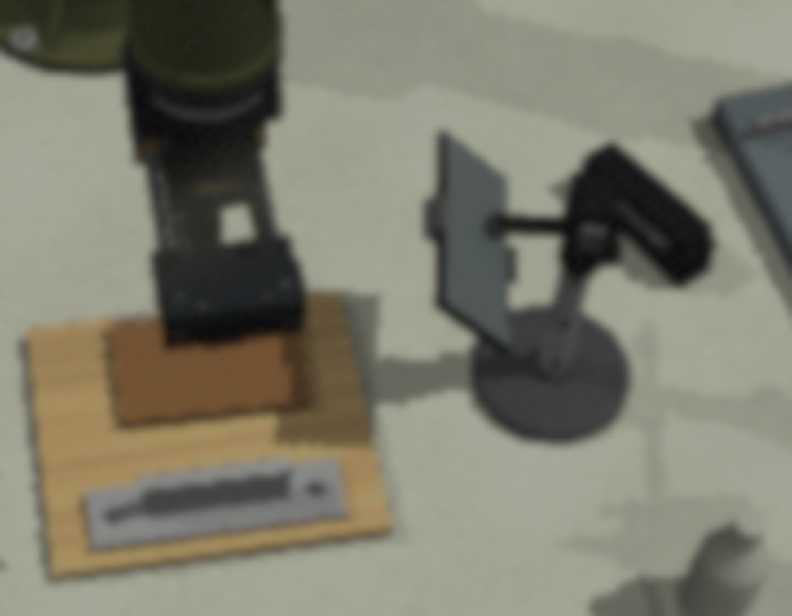

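Both pins show through the holes at (277,106) and (277,232), and the fence lies on the board. I'll check its height by depth, then work out the move to the head.

```bash
python3 - <<'E'
from h import *
z=np.load('pics/w7.npz'); s={'position':z['p'],'tool_rot':z['r']};c=cam('wrist',s)
print(depthpt(c,[(262,100),(292,100),(292,240),(264,240),(276,180),(220,240),(300,100)],z['d']))
goal(-18,[.482,.265,.36])
E
```

```text
[[ 0.5316  0.0826  0.0241]
 [ 0.5638  0.0809  0.0236]
 [ 0.5565 -0.0794  0.023 ]
 [ 0.5232 -0.0779  0.0222]
 [ 0.5423  0.0023  0.0627]
 [ 0.4694 -0.0777  0.0148]
 [ 0.5728  0.0804  0.0157]]
k 0 turn [15.0187 -0.1675  0.0277] shift [-6.5411 25.8181 -7.6335]
k 180 turn [-164.9811   -0.0402   -0.2425] shift [-6.5411 25.8181 -7.6335]
```

Flush: the bar top reads about 23 mm all over and the rib top about 63 mm.

Emit:
jog_arm --pt "0 0 0 -6 0 0 7" --pt "0 0 0 -0.5 5.2 -1.6 7" --pt "0 0 0 0 5.2 -1.5 7" --pt "0 0 0 0 5.2 -1.5 7" --pt "0 0 0 0 5.2 -1.5 7" --pt "0 0 0 0 5 -1.5 7" --pt "7.5 -0.1 0 0 0 0 7" --pt "7.5 0 0 0 0 0 7" --pt "0 0 0 0 0 0 7" --pt "0 0 0 0 0 0 7"

```text
time: 13.9
position: [0.4825, 0.2645, 0.3594]
tool_rot: [0.244, 1.558, -0.246]
ft_force: [0.7, -0.8, 0.2]
grip_width: 0.806
```

```bash
python3 - <<'E'
from h import *
s,im,d=snap('wrist','w8'); print(s['position'],s['qd'].round(3),s['joint_positions'])
E
```

```text
[0.4825 0.2645 0.3594] [ 0.004 -0.006 -0.001 -0.009  0.001 -0.    -0.008] [-0.9179  0.0734  0.3947  1.5171 -0.0279  1.5586 -0.8358]
```

View pics/w8.png

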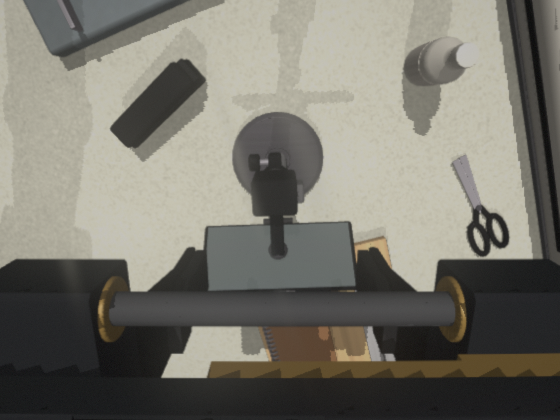

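The head is at about (275,192), with its grey button at the right (300,193), the phone below and the collar at (265,160).

```bash
python3 - <<'E'
from h import *
z=np.load('pics/w8.npz'); im=np.clip(z['im'].astype(float)*1.8,0,255).astype(np.uint8);crop(im,225,140,325,240,6,'pics/w8c.png')
E
```

```text
(no output)
```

View pics/w8c.png

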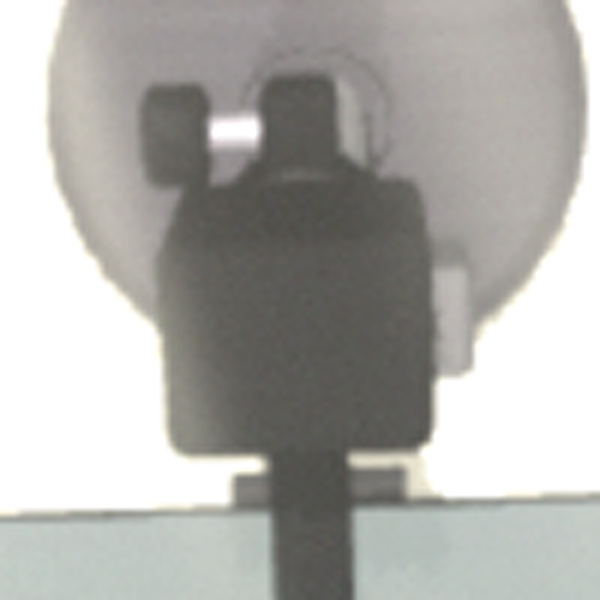

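```bash
python3 - <<'E'
from h import *
z=np.load('pics/w8.npz'); s={'position':z['p'],'tool_rot':z['r']};c=cam('wrist',s);T=T_tool(s)
f=lambda x,y:(225+x/6-.4,140+y/6-.4)
def tool(px,zz): P=plane(c,px,zz);return P,(P-T[:3,3])@T[:3,:3]*1000
q=[f(160,243),f(428,238),f(434,447),f(168,455)]
P,t=tool(q,.218);print(P,t,P.mean(0),t.mean(0))
print([np.linalg.norm(P[i]-P[(i+1)%4]) for i in range(4)])
for a,b in ((0,1),(3,2),(0,3),(1,2)): v=P[b]-P[a];print(np.degrees(np.arctan2(v[1],v[0])))
ph=[(208,226.5),(350,222.5)];
for zz in (.19,):
  Q,_=tool(ph,zz);v=Q[1]-Q[0];print(Q,np.degrees(np.arctan2(v[1],v[0])),np.linalg.norm(v))
print('btn',tool([f(435,265),f(465,265),f(472,370),f(437,372)],.206))
print('dep',depthpt(c,[(275,195),(280,225),(215,240),(340,235)],z['d']))
A=tool([f(315,100)],.01);print('post/base',tool([(278,156)],.015))
print(camera_info('wrist')['mount'][:3,3])
E
```

```text
[[0.4638 0.2891 0.218 ]
 [0.4967 0.2792 0.218 ]
 [0.4892 0.2522 0.218 ]
 [0.4555 0.2619 0.218 ]] [[141.3969  17.9731 -25.1971]
 [141.3613  18.6232   9.1801]
 [141.4058  -9.3807  10.2585]
 [141.4428 -10.4856 -24.7857]] [0.4763 0.2706 0.218 ] [141.4017   4.1825  -7.6361]
[np.float64(0.034383432419456905), np.float64(0.028024720279406303), np.float64(0.03506170243953168), np.float64(0.028461702489763662)]
-16.79645100760397
-16.074025878550202
-107.05177805268592
-105.67468009742109
[[0.4101 0.2568 0.19  ]
 [0.5295 0.2222 0.19  ]] -16.17355991025766 0.12435910199013721
btn (array([[0.4962, 0.2729, 0.206 ],
       [0.5   , 0.2717, 0.206 ],
       [0.4967, 0.2574, 0.206 ],
       [0.4921, 0.2586, 0.206 ]]), array([[153.3699,  12.4879,  10.6198],
       [153.3658,  12.4885,  14.6418],
       [153.3884,  -2.0797,  15.8087],
       [153.3936,  -2.3614,  11.0571]]))
dep [[0.4775 0.2723 0.2182]
 [0.47   0.2371 0.1848]
 [0.3995 0.2309 0.1498]
 [0.5199 0.1975 0.1495]]
post/base (array([[0.4782, 0.2735, 0.015 ]]), array([[344.395 ,   7.8596,  -6.528 ]]))
[-0.1432  0.0767 -0.0018]
```

```bash
python3 - <<'E'
from h import *
goal(-16.4,[.4781,.2700,.195])
E
```

```text
k 0 turn [-1.5054 -0.0378  0.0608] shift [16.4746  0.4042 -0.5857]
k 180 turn [178.4945   0.0947   0.0589] shift [16.4746  0.4042 -0.5857]
```

Emit:
jog_arm --pt "-1.5 0 0 0 0.4 -0.6 7" --pt "0 0 0 4 0 0 7" --pt "0 0 0 4 0 0 7" --pt "0 0 0 0 0 0 7" --pt "0 0 0 0 0 0 7"

```text
time: 14.58
position: [0.4788, 0.2709, 0.2822]
tool_rot: [0.226, 1.557, -0.224]
ft_force: [-0.1, 0.8, -0.4]
grip_width: 0.806
```

```bash
python3 - <<'E'
from h import *
s,im,d=snap('wrist','w9'); print(s['position'],s['qd'].round(3))
im=np.clip(im.astype(float)*1.8,0,255).astype(np.uint8);crop(im,160,130,400,310,3.3,'pics/w9c.png')
goal(-16.4,[.4781,.2700,.195])
E
```

```text
[0.4788 0.2709 0.2822] [ 0.002 -0.009  0.003 -0.023 -0.    -0.004 -0.002]
k 0 turn [-0.0558  0.1198 -0.1519] shift [ 8.7711 -0.1501 -0.0878]
k 180 turn [179.9439  -0.2385  -0.1881] shift [ 8.7711 -0.1501 -0.0878]
```

View pics/w9c.png

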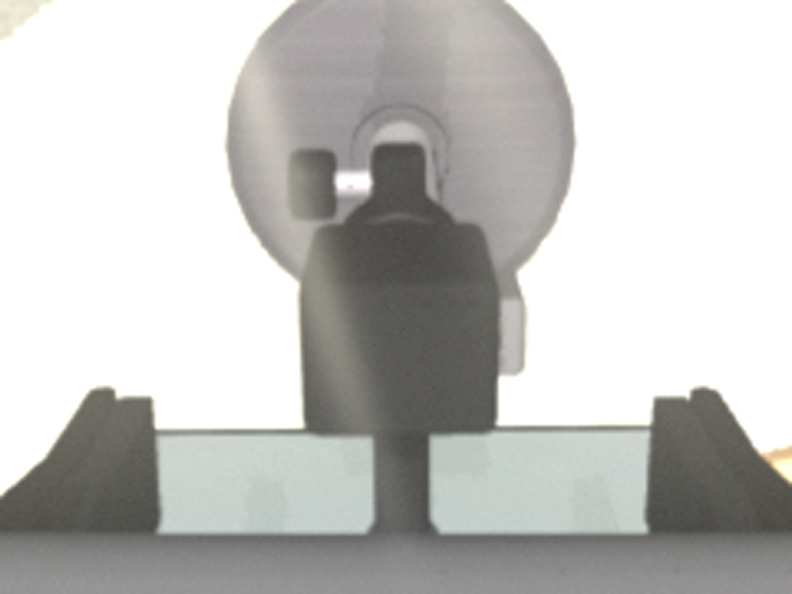

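```bash
python3 - <<'E'
from h import *
z=np.load('pics/w9.npz'); s={'position':z['p'],'tool_rot':z['r']};c=cam('wrist',s);T=T_tool(s)
f=lambda x,y:(160+x/3.3-.4,130+y/3.3-.4)
P=plane(c,[f(302,286),f(497,284),f(497,431),f(306,435)],.218);t=(P-T[:3,3])@T[:3,:3]*1000
print(P.mean(0),t,t.mean(0)); print(camera_info('wrist')['mount'][:3,3])
E
```

```text
[0.4764 0.2706 0.218 ] [[ 64.1812  12.7263 -19.3963]
 [ 64.2271  13.0699  14.6686]
 [ 64.182  -14.7324  15.2503]
 [ 64.1346 -15.488  -19.3159]] [64.1812 -1.1061 -2.1983]
[-0.1432  0.0768 -0.0018]
```

Emit:
jog_arm --pt "0 0 0 2 -0.1 0 7" --pt "0 0 0 3 0 0 7" --pt "0 0 0 2.5 0 0 7" --pt "0 0 0 1.2 0 0 7" --pt "0 0 0 0 0 0 7" --pt "0 0 0 0 0 0 7"

```text
time: 15.38
position: [0.4789, 0.2699, 0.1951]
tool_rot: [0.227, 1.557, -0.224]
ft_force: [-0.8, 0.8, 0.4]
grip_width: 0.803
```

```bash
python3 - <<'E'
from h import *
goal(-16.4,[.4781,.2700,.195]); print(get_state()['position'])
s,im,d=snap('side','s10');crop(im,170,60,310,200,5,'pics/s10.png')
E
```

```text
k 0 turn [-0.085   0.0946 -0.1116] shift [ 0.0069 -0.0108 -0.0764]
k 180 turn [179.9148  -0.1752  -0.1486] shift [ 0.0069 -0.0108 -0.0764]
[0.4789 0.2699 0.1951]
```

View pics/s10.png

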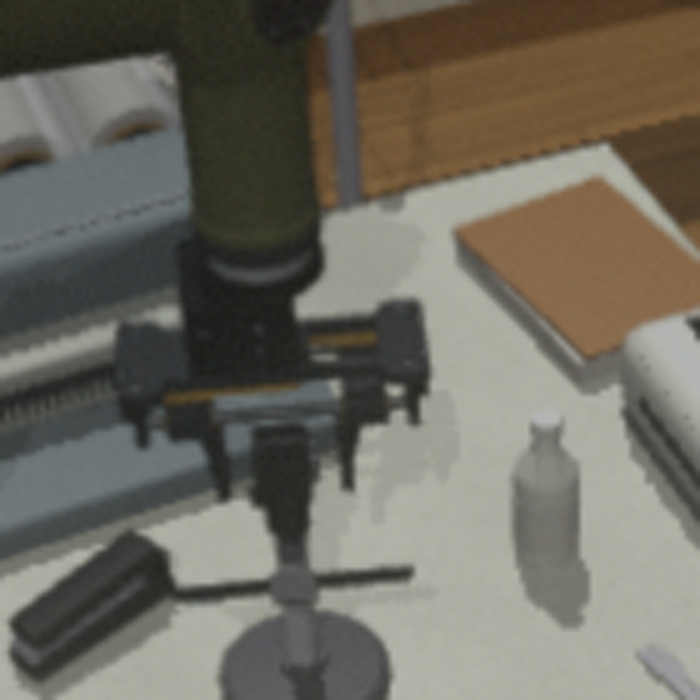

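The fingers straddle the head well clear of the phone. Closing.

Emit:
jog_arm --pt "0 0 0 0 0 -0.05 5" --pt "0 0 0 0 0 0 4.2" --pt "0 0 0 0 0 0 3" --pt "0 0 0 0 0 0 2" --pt "0 0 0 0 0 0 2" --pt "0 0 0 0 0 0 2" --squeeze 35

```text
time: 16.18
position: [0.478, 0.2694, 0.1937]
tool_rot: [0.226, 1.558, -0.226]
ft_force: [2.8, -0.9, 0.3]
grip_width: 0.419
```

Emit:
jog_arm --pt "0 0 0 0 0 0 2" --pt "0 0 0 0 0 0 2"

```text
time: 16.42
position: [0.4779, 0.2694, 0.1936]
tool_rot: [0.226, 1.558, -0.226]
ft_force: [3.3, -0.7, -0.3]
grip_width: 0.42
```

The opening is 36.5 mm, against 37 mm with the button fully in, so it's pinched. Pulling up.

Emit:
jog_arm --pt "0 0 0 -0.5 0 0 2" --pt "0 0 0 -1 0 0 2" --pt "0 0 0 -1 0 0 2" --pt "0 0 0 0 0 0 2"

```text
time: 16.92
position: [0.4779, 0.2694, 0.2186]
tool_rot: [0.226, 1.558, -0.226]
ft_force: [3.6, 0.6, -4.1]
grip_width: 0.421
```

```bash
python3 - <<'E'
from h import *
s=get_state();print(s['position'],s['ft_force'],s['torque'],T_tool(s)[:3,0])
s,im,d=snap('side','s11');crop(im,170,60,310,200,5,'pics/s11.png')
E
```

```text
[0.4779 0.2694 0.2186] [ 3.5576  0.5998 -4.1284] [-0.1358 -0.9505  0.1705] [ 0.001 -0.    -1.   ]
```

View pics/s11.png

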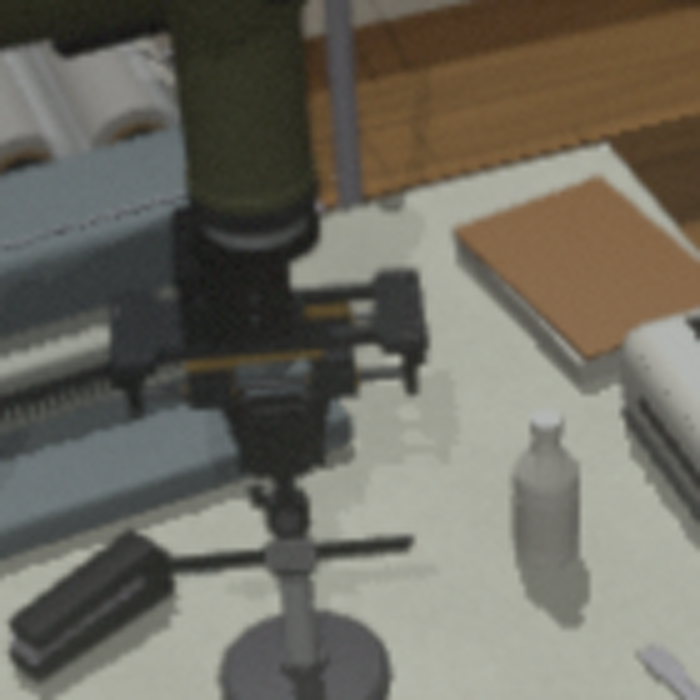

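The head and phone have risen with the gripper, and the load of about 4 N is just their weight.

Emit:
jog_arm --pt "0 0 0 -1 0 0 2" --pt "0 0 0 -1.2 0 0 2" --pt "0 0 0 -1.2 0 0 2" --pt "0 0 0 -1.2 0 0 2" --pt "0 0 0 -1.2 0 0 2" --pt "0 0 0 -0.8 0 0 2" --pt "0 0 0 -0.4 0 0 2" --pt "0 0 0 0 0 0 2"

```text
time: 17.98
position: [0.4779, 0.2694, 0.2881]
tool_rot: [0.226, 1.558, -0.226]
ft_force: [5.1, 0.3, -2.4]
grip_width: 0.415
```

Emit:
jog_arm --pt "0 0 0 -0.2 0 0 2" --pt "0 0 0 -0.2 0 0 2" --pt "0 0 0 0 0 0 2"

```text
time: 18.35
position: [0.4779, 0.2694, 0.2919]
tool_rot: [0.226, 1.558, -0.226]
ft_force: [5.5, -0.6, -3.1]
grip_width: 0.42
```

Emit:
jog_arm --pt "0 0 0 -0.15 0 0 2" --pt "0 0 0 0 0 0 2"

```text
time: 18.6
position: [0.4779, 0.2694, 0.2932]
tool_rot: [0.226, 1.558, -0.226]
ft_force: [5.1, 0.3, -4.2]
grip_width: 0.416
```

Emit:
jog_arm --pt "0 0 0 -0.15 0 0 2" --pt "0 0 0 0 0 0 2"

```text
time: 18.85
position: [0.4779, 0.2694, 0.2937]
tool_rot: [0.225, 1.558, -0.227]
ft_force: [5.7, 1.1, -8.8]
grip_width: 0.413
```

Emit:
jog_arm --pt "0 0 0 -0.1 0 0 2" --pt "0 0 0 0 0 0 2"

```text
time: 19.1
position: [0.4779, 0.2694, 0.2938]
tool_rot: [0.225, 1.559, -0.227]
ft_force: [8.6, 1.2, -11.9]
grip_width: 0.416
```

The stop was met at 0.2938 m, which is 100.1 mm of lift, and the load rose to 12 N. Last check in the pictures.

```bash
python3 - <<'E'
from h import *
s,im,d=snap('side','s12');cv2.imwrite('pics/s12b.png',cv2.resize(im[20:320,120:420,::-1],None,fx=2,fy=2))
s,im,d=snap('scene','c12');crop(im,120,100,400,310,2.8,'pics/c12b.png')
s=get_state();print(s['position'],s['ft_force'],s['grip_width']*87,s['time'])
E
```

```text
[0.4779 0.2694 0.2937] [  8.2954   2.4992 -12.0261] 36.224049146913 19.2
```

View pics/s12b.png

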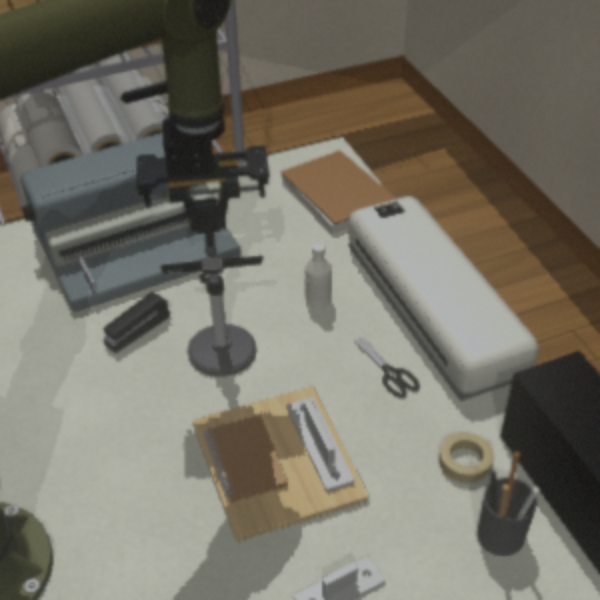

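View pics/c12b.png

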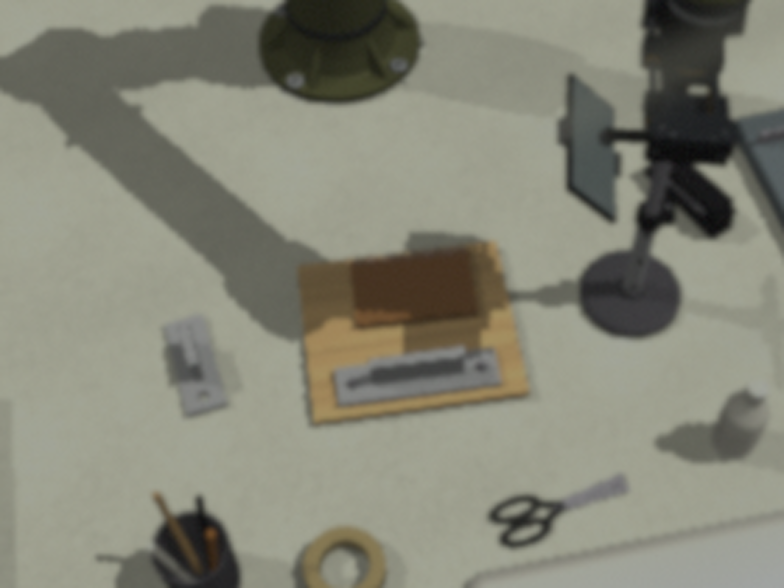

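The head is fully raised in the gripper, the fence is seated on its pins, and the bystanders haven't moved. Handing in.

```bash
python3 -c "
from bench import *
print(close_job())"
```

```text
the job is handed in; nothing more can be done
None
```

The copy board is set up: the longer fence is on its pins and released, and the arm is holding the phone stand's head at the second stop with the button pinched in, ready for you to tighten the collar. It was handed in at 19.2 s of the 58 s allowed.

- **Fence:** Both pins show through its holes. Depth readings put the bar's top at about 23 mm and the rib's top at about 63 mm, which is flush on the board to within about 1 mm. I checked it again in the last pictures and it had not moved.
- **Head:** It came up 100.1 mm, straight past the first stop, and the load rose from about 4 N to 12 N when it met the last stop. The finger opening is 36.2 mm, against about 37 mm for the head with the button fully in. I read that as pinched, since the gripper also read slightly small on the fence's rib.
- **Everything else:** The other items look untouched in the last scene and side pictures.

**Disagreements:**
- The scene and side cameras differed by up to about 1 cm in places.
- The wrist camera's reported mounting shifted by about 2 mm during the job. I lined up the fence by comparing its hole and the pin in the same wrist picture, and corrected the head's position for the shift.
- A steady sideways force of about 8 N remains on the held head.

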